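# Unstack the caps and close the bottles

### The job

The caps of the four clean bottles are stacked on the cork pad. Take the stack apart from the top down and set each cap fully home and level on the bottle whose ring has its colour, finishing one bottle before the next: red, yellow, green, then blue. Leave the bottles and the white beaker standing where they are, and do not let a cap fall over or tip up.

Things in the scene. Friction and masses are not known exactly. Their poses are not given: they have to be found in the camera images.
- cap_red: red plastic push-on bottle cap, a cup standing mouth down, sizes in mm: outside diameter 30, height 22, wall 2.5, top 3 thick, cavity 25 wide and 19 deep. Origin: centre of the lower rim, z up. At the start it is at the top of the stack of four (its rim 76 above the table), each 11 smaller across than the one below. 10 to 35 g, simply resting.
- cap_yellow: yellow plastic push-on bottle cap, a cup standing mouth down, sizes in mm: outside diameter 41, height 22, wall 2.5, top 3 thick, cavity 36 wide and 19 deep. Origin: centre of the lower rim, z up. At the start it is second from the top of the stack of four (its rim 54 above the table), each 11 smaller across than the one below. 10 to 35 g, simply resting.
- cap_green: green plastic push-on bottle cap, a cup standing mouth down, sizes in mm: outside diameter 52, height 22, wall 2.5, top 3 thick, cavity 47 wide and 19 deep. Origin: centre of the lower rim, z up. At the start it is third from the top of the stack of four (its rim 32 above the table), each 11 smaller across than the one below. 10 to 35 g, simply resting.
- cap_blue: blue plastic push-on bottle cap, a cup standing mouth down, sizes in mm: outside diameter 63, height 22, wall 2.5, top 3 thick, cavity 58 wide and 19 deep. Origin: centre of the lower rim, z up. At the start it is at the bottom of the stack of four (its rim 10 above the table), each 11 smaller across than the one below. 10 to 35 g, simply resting.
- bottle_red: open clear-glass bottle with a red ring round its mouth and a red collar at the foot of its neck, in mm: height 105, body diameter 52, neck 17 in diameter over the top 26 (top 4 tapered by 3.5 all round). Loose, about 100 g. Origin: centre of its underside on the table, z up. Fully home, the cap rests on the mouth, its lower rim 86 above the table, with 4 of play all round.
- bottle_yellow: open clear-glass bottle with a yellow ring round its mouth and a yellow collar at the foot of its neck, in mm: height 115, body diameter 62, neck 26 in diameter over the top 26 (top 4 tapered by 3.5 all round). Loose, about 160 g. Origin: centre of its underside on the table, z up. Fully home, the cap rests on the mouth, its lower rim 96 above the table, with 5 of play all round.
- bottle_green: open clear-glass bottle with a green ring round its mouth and a green collar at the foot of its neck, in mm: height 125, body diameter 72, neck 37 in diameter over the top 26 (top 4 tapered by 3.5 all round). Loose, about 240 g. Origin: centre of its underside on the table, z up. Fully home, the cap rests on the mouth, its lower rim 106 above the table, with 5 of play all round.
- bottle_blue: open clear-glass bottle with a blue ring round its mouth and a blue collar at the foot of its neck, in mm: height 135, body diameter 84, neck 48 in diameter over the top 26 (top 4 tapered by 3.5 all round). Loose, about 340 g. Origin: centre of its underside on the table, z up. Fully home, the cap rests on the mouth, its lower rim 116 above the table, with 5 of play all round.
- base: fixed round cork pad, diameter 92 mm, 10 mm thick, on which the stack of caps stands. Origin: centre of its underside on the table.
- beaker: small empty white ceramic beaker, rim diameter 52 mm, height 60 mm, standing loose among the bottles; a bystander. Origin: centre of its underside.

How it is judged:
By the outcome, as a careful person would: the job done as asked, in the order asked, and still so for the second after the job is handed in, with the robot touching nothing.
It also fails if it takes over 120 s, if anything falls off the work surface, if the arm or the gripper's body presses on something with over 40 N, if the wrist force passes 120 N, or if a joint passes its speed limit or range.

### The arm

A 6-joint arm with a two-finger parallel gripper is mounted at the origin on the work surface. World frame = base frame: x ahead of the robot, y to its left, z up, the work surface at z = 0. Lengths are in m, angles in degrees, forces in N, time in s.
With the tool pointing down it reaches from about 0.4 to 0.825 m from the base axis. Payload 7 kg.
Tool frame: the origin (TCP) lies at the very end of the fingers, on their centre line; the grasp point (between the pads) lies 19 mm behind it (r.hold_point_z is the distance from the TCP to the grasp point, in m); z points along the fingers, y is the direction in which the jaws open and shut (so a half turn about z gives the same grasp; the last joint's range is limited). The gripper opens to 88 mm and grips with 3 to 60 N. Pads are 19 mm wide; open, the fingers measure 130 mm over their backs; the gripper's body (78 mm by 193 mm) begins 47 mm behind the grasp point.
Start: joints at [16.507, 20.546, 0.682, 0, -70.136, -16.507], TCP at [0.675, -0, 0.227] pointing down, gripper open.
Joint ranges: [-176.03, 176.03], [-82.01, 121.73], [-58.28, 71.71], [-173.87, 95.51], [-174.79, -0.11], [-173.66, 173.66]. Speed limits (degrees/s): [136.94, 136.94, 172.46, 180, 180, 180].

### API

Orientations are given as [roll, pitch, yaw] about the fixed x, y, z axes, in that order (R = Rz(yaw) Ry(pitch) Rx(roll)).
In Python, from plant import r gives the robot as it stands. The module is installed in compiled form; this text tells all that it offers.
- The arm moves only by the shell command python3 -m inch 'ROWS' [FORCE]. ROWS is text: rows parted by semicolons, each of 7 numbers parted by spaces: the shift along the tool's x, y, z in m, then the turn, a rotation vector about the tool's x, y, z in rad, then the opening, from 0 (shut) to 1 (fully open). In form: tx ty tz ax ay az jaw; .... A call has 1 to 20 rows; each row shifts and turns the commanded pose from where the row before left it, along the tool's axes as they then stand; what a row does not reach is not made up. A row lasts 1/12 s, in which the tool goes at most 41.7 mm and 7.16 degrees, less where a joint would pass 70% of its speed; a pose out of reach is approached as far as the arm can. A call with a gripper value outside its range is refused whole. The fingers move at their own pace and stop on an object; FORCE is the grip in N (left out, the last holds). Time passes only in rows, so rows that do not move let the fingers close. It gives the time, the measured TCP pose, the force and the opening at its end, in the units of the state.
- r.get_state(): the state, without advancing time (a new reading comes with each control period).
- r.capture(name): name is "scene" or "side" or "wrist"; returns the picture (480x640x3 uint8, red, green, blue); there is no depth.
- r.camera_params(name): a dict with "vfov" (degrees; the focal length in pixels is half the picture's height over the tangent of half this angle, whatever the lens; pixels are square), "cx", "cy" (the principal point, pixels), "R" (3x3) and "t" (3): a world point X has camera coordinates R X + t. Camera axes: x right, y down, z forward; pixel columns grow to the right and rows downward; lengths in m; the calibration is good to about 2 mm. A picture is of the moment at which its call begins: read the wrist's pose just before it. camera_params takes no time and is no camera call; for the wrist camera it gives the pose at the moment of the call.
- r.close_job(): hands the job in, once; it reports no verdict.
Trained networks look in the newest picture that a camera, given by its name, has taken for a name from the list of things; names that differ only in an ending like _2 or _b are one class to them, and where a whole thing is asked for, a point or a joint stands for the part that bears it (a point fixed in the world has none). Each returns a list of dicts, best first, with "p" (0 to 1); they miss things now and then, are a little off and sometimes report something else, mostly with a low value. They report only what shows in the picture. A call takes as long as a camera call.
- r.recognise(target, camera): "xy" ([column, row] in pixels, amid what is visible of it).
The state is a dict: "time_s": time; "joints": joint angles; "qd": joint speeds; "joint_torque": joint torques, N m; "tcp_pos": TCP position; "eef_rot": TCP orientation; "contact_force": force on the tool from outside, world axes, zero at the start; "moment": the same for the moment, N m; "gripper_width": finger opening in m.
Only numpy, scipy, OpenCV 4.12 (cv2) and the standard library are available. Lean on these libraries where they do the work, as an engineer would, in place of code of your own. Each camera call takes 0.05 s, during which the arm holds its last target.

## Working session

There is one attempt and no reset: what is moved stays moved. The work goes in short steps, Python scripts to look and compute and a shell command to move; the robot and the scene stay as the last step left them, time stands still between calls to the robot, and variables do not carry over. Pictures are saved under pics/ and viewed, and the job is handed in when it is done.

```bash
mkdir -p pics; cat > h.py <<'E'
import numpy as np,cv2
from plant import r
def cap(n,f):
    im=r.capture(n); cv2.imwrite('pics/'+f,cv2.cvtColor(im,cv2.COLOR_RGB2BGR)); return im
def ray(P,uv,z):
    f=240/np.tan(np.radians(P['vfov'])/2)
    R=np.array(P['R']);t=np.array(P['t'])
    d=R.T@np.array([(uv[0]-P['cx'])/f,(uv[1]-P['cy'])/f,1]); c=-R.T@t
    return c+d*(z-c[2])/d[2]
def proj(P,X):
    f=240/np.tan(np.radians(P['vfov'])/2)
    p=np.array(P['R'])@np.array(X)+np.array(P['t']); return f*p[0]/p[2]+P['cx'],f*p[1]/p[2]+P['cy']
E
python3 - <<'E'
from h import *
print(r.get_state())
for n in ['scene','side','wrist']:
    P=r.camera_params(n);print(n,P, -np.array(P['R']).T@np.array(P['t']))
    cap(n,n+'0.png')
E
```

```text
{'time_s': 0.0, 'joints': array([ 1.65072408e+01,  2.05931378e+01,  6.33273417e-01, -2.17091465e-02,
       -7.01363271e+01, -1.65069980e+01]), 'qd': array([ 0.09392138,  0.03832458, -0.04015055, -0.02366718, -0.04153999,
       -0.07371771]), 'joint_torque': array([-8.00930356e-04, -5.82726967e+01,  2.93058443e+01,  6.99745238e+00,
        6.93249181e-03, -2.06530804e-04]), 'tcp_pos': array([ 6.74498353e-01, -1.63321670e-05,  2.25594681e-01]), 'eef_rot': array([ 1.79901974e+02, -7.76733703e-03, -9.00071441e+01]), 'contact_force': array([0.40560043, 0.48301455, 0.02941673]), 'moment': array([-0.06841528, -0.01888477,  0.00548281]), 'gripper_width': 0.08772190272774323}
scene {'vfov': 47.751564607448955, 'cx': 326.8591988155551, 'cy': 244.1547268207759, 'R': array([[ 0.22365714,  0.97460406, -0.01115366],
       [ 0.56083404, -0.1380455 , -0.81633854],
       [-0.79714657,  0.17632459, -0.577466  ]]), 't': array([-0.10977512, -0.26616997,  1.3545384 ])} [ 1.25359482 -0.16859472  0.56369067]
side {'vfov': 51.81677490832905, 'cx': 313.72568931999405, 'cy': 244.51131038536914, 'R': array([[ 0.98419989, -0.17676645, -0.01020792],
       [-0.10581246, -0.54095942, -0.83436601],
       [ 0.14196585,  0.82226305, -0.55111629]]), 't': array([-0.56386058,  0.13499236,  0.88500113])} [ 0.44359546 -0.75434998  0.59461574]
wrist {'vfov': 60.604025465454775, 'cx': 320.69901716045695, 'cy': 247.86040149414052, 'R': array([[-9.99999019e-01, -8.96927415e-04,  1.07580960e-03],
       [-5.30077757e-04,  9.53290039e-01,  3.02055988e-01],
       [-1.29648088e-03,  3.02055122e-01, -9.53289580e-01]]), 't': array([ 0.67388292, -0.0378297 ,  0.39128786])} [ 0.6743695  -0.08152341  0.38371236]
```

View pics/scene0.png

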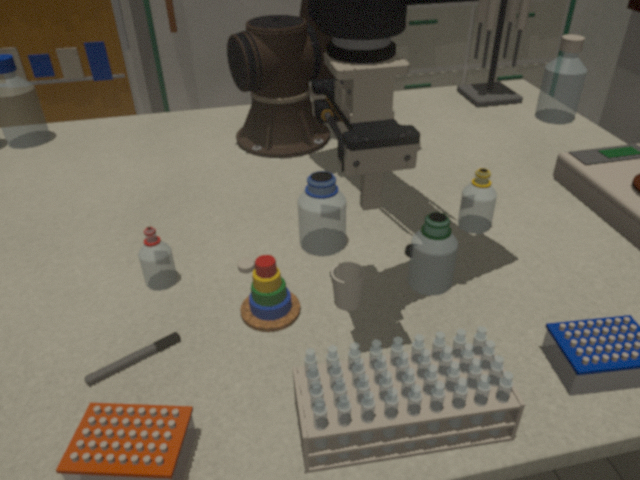

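View pics/side0.png

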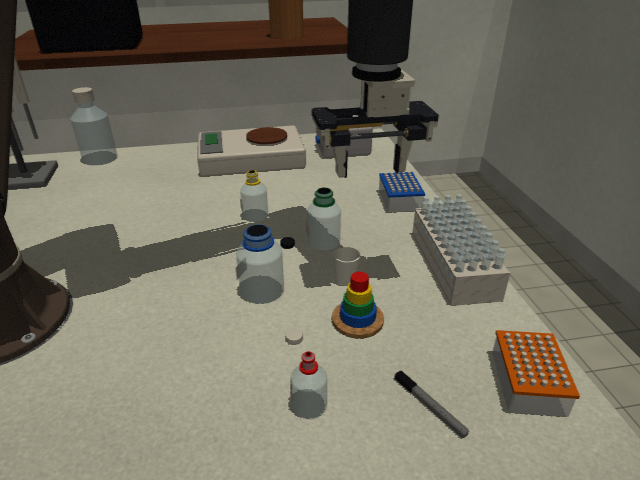

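View pics/wrist0.png

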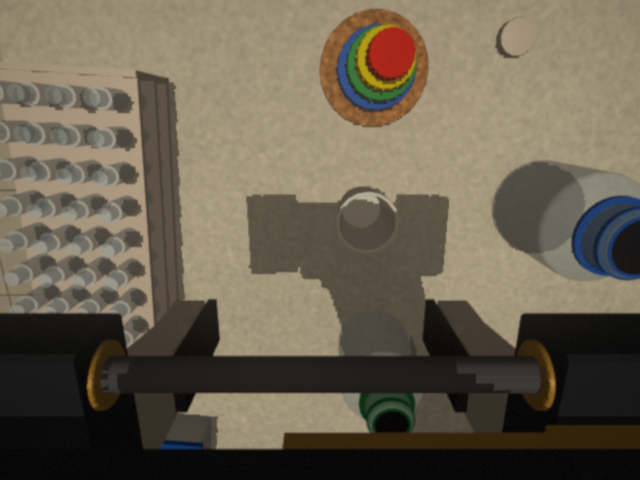

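The scene shows the stack at about (265,290), bottles red (151,255), blue (322,212), green (435,250), yellow (480,200) and the beaker at (348,285). The side view agrees. Next I'll zoom in on the mouths.

```bash
python3 - <<'E'
import cv2,numpy as np
for n,pts in [('scene',[(151,240),(322,190),(437,228),(482,180),(265,285),(348,280)]),('side',[(308,362),(257,240),(324,200),(252,180),(359,295),(347,262)])]:
    im=cv2.imread(f'pics/{n}0.png'); T=[]
    for x,y in pts:
        c=im[y-25:y+25,x-30:x+30]; c=cv2.resize(c,None,fx=4.4,fy=4.4,interpolation=cv2.INTER_CUBIC)
        c=cv2.convertScaleAbs(c,alpha=1.3,beta=10)
        for k in range(0,60,10): cv2.putText(c,str(x-30+k),(int(k*4.4),8),0,.3,(0,0,0),1); cv2.line(c,(int(k*4.4),9),(int(k*4.4),14),(0,0,255),1)
        for k in range(0,50,10): cv2.putText(c,str(y-25+k),(0,int(k*4.4)+4),0,.3,(0,0,0),1); cv2.line(c,(20,int(k*4.4)),(25,int(k*4.4)),(0,0,255),1)
        T.append(c)
    cv2.imwrite(f'pics/{n}z.png',np.vstack([np.hstack(T[:3]),np.hstack(T[3:])]))
E
```

```text
(no output)
```

View pics/scenez.png

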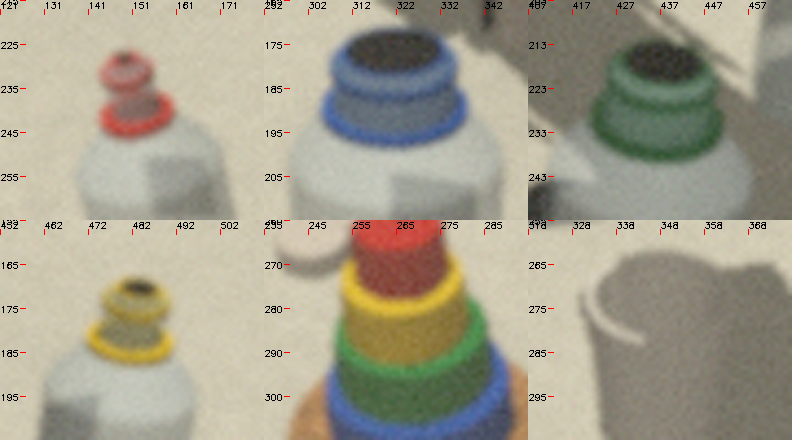

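View pics/sidez.png

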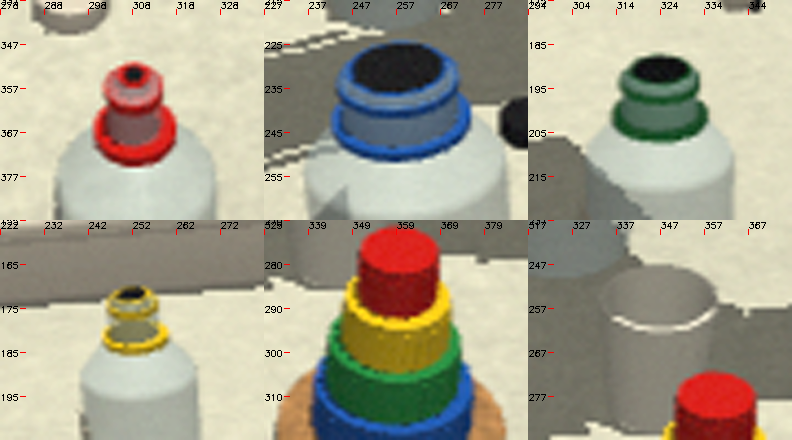

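```bash
python3 - <<'E'
from h import *
S=r.camera_params('scene');D=r.camera_params('side');W=r.camera_params('wrist')
pts={'red':((149.2,228),(308.2,353.8),.105),'yellow':((483.1,170.2),(252,171.6),.115),'green':((437.9,216.6),(324,190.7),.125),'blue':((321.8,176.4),(257.7,230.2),.135),'stack':((264.5,262),(359.5,276.8),.098),'beaker':((347,270),(347,254.5),.06)}
for k,(a,b,z) in pts.items():
    print(k,ray(S,a,z).round(4),ray(D,b,z).round(4))
print(ray(W,(391,52),.098),ray(W,(367,222),.06),ray(W,(388,418),.125), ray(W,(624,248),.135))
E
```

```text
red [ 0.513  -0.2845  0.105 ] [ 0.5152 -0.2854  0.105 ]
yellow [0.48   0.2865 0.115 ] [0.4825 0.2844 0.115 ]
green [0.618  0.1435 0.125 ] [0.621  0.1406 0.125 ]
blue [ 0.4696 -0.0022  0.135 ] [ 0.4728 -0.0044  0.135 ]
stack [ 0.6324 -0.1225  0.098 ] [ 0.6288 -0.1235  0.098 ]
beaker [ 6.312e-01 -4.000e-04  6.000e-02] [ 0.6374 -0.0028  0.06  ]
[ 0.62960306 -0.12131575  0.098     ] [ 0.6365018  -0.00094149  0.06      ] [0.62275692 0.13630859 0.125     ] [ 0.48119386 -0.00271103  0.135     ]
```

Three views agree within about 3 mm (the blue bottle from the wrist is at the frame edge, so I give it less weight). All heights and reaches are plausible. In tool axes: tx = -dy, ty = -dx, tz = -dz. I'll go above the stack.

```bash
python3 -m inch '0.0175 0.0064 0 0 0 0 1;0.0175 0.0064 0 0 0 0 1;0.0175 0.0064 0 0 0 0 1;0.0175 0.0064 0 0 0 0 1;0.0175 0.0064 0 0 0 0 1;0.0175 0.0064 0 0 0 0 1;0.0175 0.0064 0 0 0 0 1;0 0 0 0 0 0 1;0 0 0 0 0 0 1;0 0 0 0 0 0 1' 8; python3 - <<'E'
from h import *
W=r.camera_params('wrist');cap('wrist','w1.png');cap('scene','s1.png');cap('side','d1.png');print(r.get_state()['tcp_pos'])
np.save('W1.npy',W,allow_pickle=True)
print(proj(W,(.63,-.1225,.098)))
E
```

```text
time_s: 0.98
tcp_pos: [0.6298, -0.1233, 0.2268]
eef_rot: [-180.0, 0.0, -90.1]
contact_force: [-0.1, -0.7, -0.5]
gripper_width: 0.0877
[ 0.63027529 -0.12223523  0.22654445]
(np.float64(320.0176353179219), np.float64(236.64852385948706))
```

View pics/w1.png

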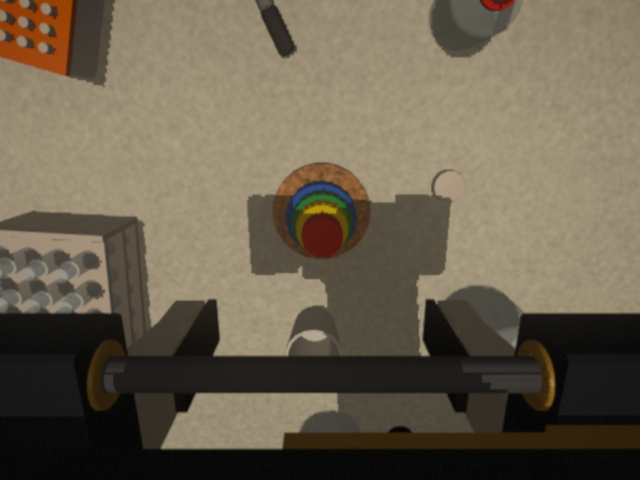

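View pics/s1.png

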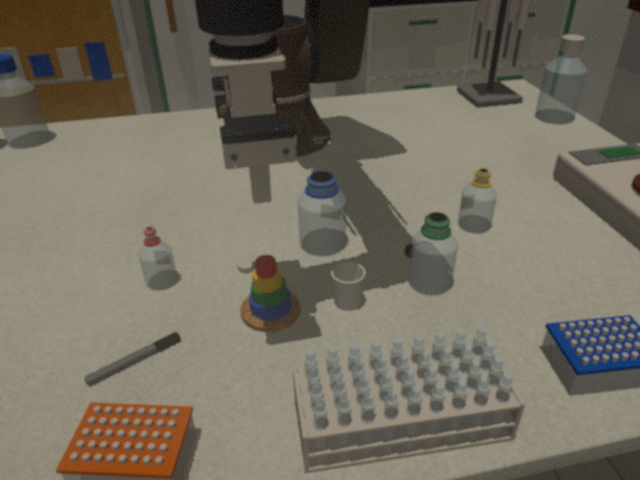

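The red disc is at (322,237) against a predicted (320,237), so the TCP is over the stack. Descending to the red cap (rim at 76, TCP at about 79).

```bash
python3 -m inch '0 0.0008 0.02 0 0 0 0.7;0 0 0.02 0 0 0 0.7;0 0 0.02 0 0 0 0.6;0 0 0.02 0 0 0 0.6;0 0 0.02 0 0 0 0.6;0 0 0.02 0 0 0 0.6;0 0 0.015 0 0 0 0.6;0 0 0.007 0 0 0 0.6;0 0 0.003 0 0 0 0.6;0 0 0 0 0 0 0.6;0 0 0 0 0 0 0.6;0 0 0 0 0 0 0.6' 8; python3 - <<'E'
from h import *
cap('side','d2.png')
im=cv2.imread('pics/d2.png');cv2.imwrite('pics/d2z.png',cv2.resize(im[180:340,260:460],None,fx=3.7,fy=3.7))
print([r.get_state()['tcp_pos'] for _ in range(2)])
E
```

```text
time_s: 2.13
tcp_pos: [0.6302, -0.1224, 0.0828]
eef_rot: [-179.9, -0.0, -90.0]
contact_force: [0.1, -0.1, -0.6]
gripper_width: 0.0526
[array([ 0.63013804, -0.1224571 ,  0.0827755 ]), array([ 0.63013804, -0.1224571 ,  0.0827755 ])]
```

View pics/d2z.png

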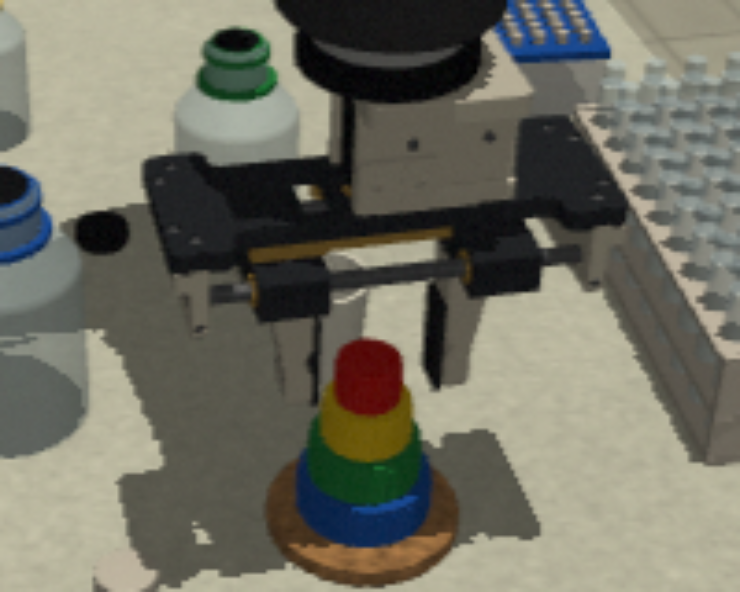

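The jaws straddle the red cap and are centred. I'll lower 3 mm and close.

```bash
python3 -m inch '0 0 0.003 0 0 0 0.6;0 0 0 0 0 0 0.4;0 0 0 0 0 0 0.3;0 0 0 0 0 0 0.25;0 0 0 0 0 0 0.2;0 0 0 0 0 0 0.2;0 0 0 0 0 0 0.2;0 0 0 0 0 0 0.2;0 0 0 0 0 0 0.2' 8; python3 -m inch '0 0 -0.003 0 0 0 0.2;0 0 -0.006 0 0 0 0.2;0 0 -0.015 0 0 0 0.2;0 0 -0.02 0 0 0 0.2;0 0 -0.02 0 0 0 0.2;0 0 -0.02 0 0 0 0.2;0 0 -0.02 0 0 0 0.2;0 0 0 0 0 0 0.2;0 0 0 0 0 0 0.2'; python3 - <<'E'
from h import *
a=cap('side','d3.png')
im=cv2.imread('pics/d3.png');cv2.imwrite('pics/d3z.png',cv2.resize(im[120:340,230:450],None,fx=2.7,fy=2.7))
E
```

```text
time_s: 2.93
tcp_pos: [0.6294, -0.1226, 0.0787]
eef_rot: [-180.0, -0.0, -90.0]
contact_force: [-0.2, -0.2, 0.9]
gripper_width: 0.0292
time_s: 3.68
tcp_pos: [0.6302, -0.1225, 0.1846]
eef_rot: [-179.8, 0.0, -90.0]
contact_force: [-0.1, -0.4, -0.8]
gripper_width: 0.0293
```

View pics/d3z.png

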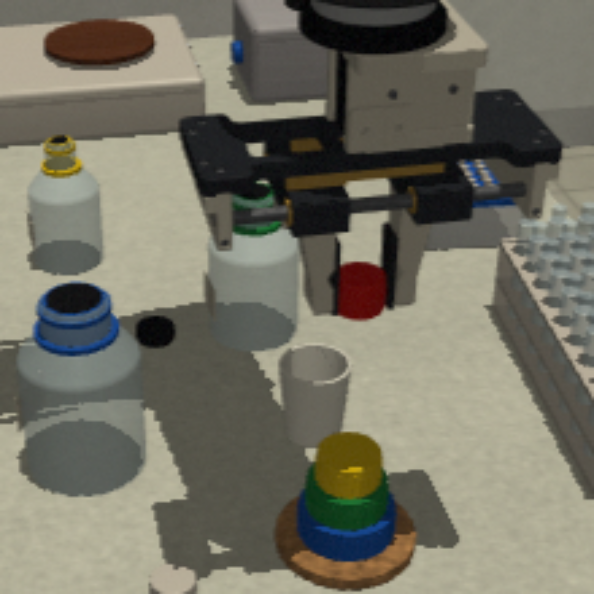

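The red cap is held level and the rest of the stack is undisturbed. Moving above the red bottle.

```bash
python3 -m inch '0.01 0.0075 0 0 0 0 0.2;0.02 0.014 0 0 0 0 0.2;0.021 0.015 0 0 0 0 0.2;0.021 0.015 0 0 0 0 0.2;0.021 0.015 0 0 0 0 0.2;0.021 0.015 0 0 0 0 0.2;0.021 0.015 0 0 0 0 0.2;0.0175 0.012 0 0 0 0 0.2;0.01 0.007 0 0 0 0 0.2;0 0 0 0 0 0 0.2;0 0 0 0 0 0 0.2;0 0 0 0 0 0 0.2'; python3 - <<'E'
from h import *
a=cap('wrist','w4.png');print(r.get_state()['tcp_pos'])
W=r.camera_params('wrist')
cap('side','d4.png');cap('scene','s4.png')
A=cv2.imread('pics/d4.png')[260:410,210:410];B=cv2.imread('pics/s4.png')[130:280,60:260];C=cv2.imread('pics/w4.png')
cv2.imwrite('pics/z4.png',np.vstack([cv2.resize(A,None,fx=2,fy=2),cv2.resize(B,None,fx=2,fy=2)]))
print(W)
print(proj(W,(.5145,-.285,.105)))
E
```

```text
time_s: 4.73
tcp_pos: [0.5139, -0.2848, 0.1822]
eef_rot: [180.0, 0.0, -90.0]
contact_force: [0.4, -0.1, 0.1]
gripper_width: 0.0291
[ 0.51415903 -0.28454006  0.18226664]
{'vfov': 60.604025465454775, 'cx': 320.69901716045695, 'cy': 247.86040149414052, 'R': array([[-9.99998904e-01, -1.48059488e-03, -1.87819639e-05],
       [-1.41697872e-03,  9.53196932e-01,  3.02346822e-01],
       [-4.29750246e-04,  3.02346517e-01, -9.53197985e-01]]), 't': array([0.51330776, 0.24679975, 0.43518782])}
(np.float64(319.42480744067257), np.float64(258.02530609240523))
```

View pics/w4.png

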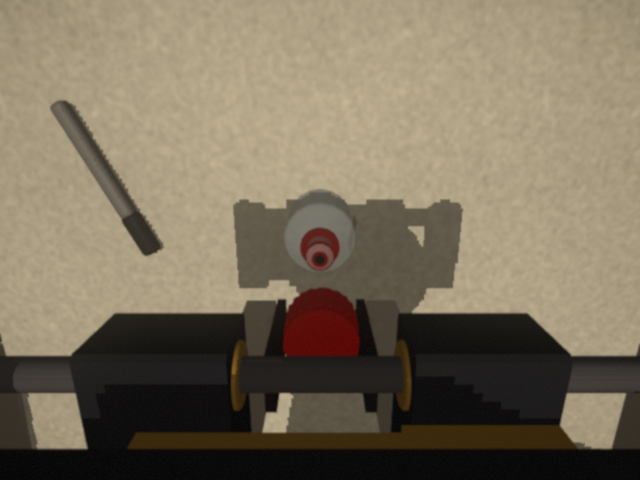

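View pics/z4.png

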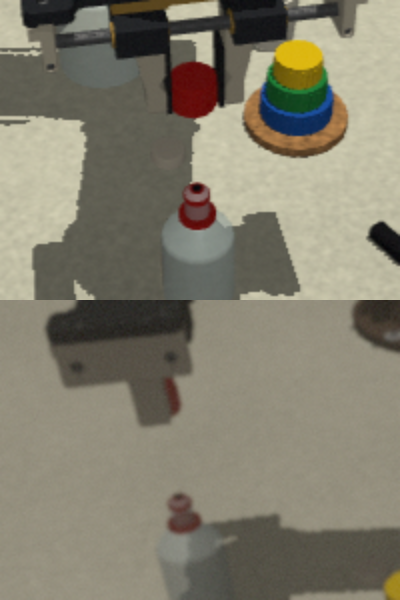

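The mouth is at (319,259) against a predicted (319.4,258), under 1 mm off. The mouth stands at row 259 and the cap hangs above it in both other views. Lowering to just above home.

```bash
python3 -m inch '0.0005 0 0.015 0 0 0 0.2;0 0 0.02 0 0 0 0.2;0 0 0.02 0 0 0 0.2;0 0 0.01 0 0 0 0.2;0 0 0.005 0 0 0 0.2;0 0 0.005 0 0 0 0.2;0 0 0.005 0 0 0 0.2;0 0 0.005 0 0 0 0.2;0 0 0.004 0 0 0 0.2;0 0 0 0 0 0 0.2;0 0 0 0 0 0 0.2;0 0 0 0 0 0 0.2'; python3 - <<'E'
from h import *
cap('side','d5.png');cap('scene','s5.png')
A=cv2.imread('pics/d5.png')[300:410,230:390];B=cv2.imread('pics/s5.png')[170:280,80:240]
cv2.imwrite('pics/z5.png',np.hstack([cv2.resize(A,None,fx=2.5,fy=2.5),cv2.resize(B,None,fx=2.5,fy=2.5)]))
print(r.get_state()['tcp_pos'],r.get_state()['contact_force'])
E
```

```text
time_s: 5.88
tcp_pos: [0.5141, -0.2856, 0.094]
eef_rot: [-180.0, -0.0, -90.0]
contact_force: [-0.1, -0.5, 0.4]
gripper_width: 0.0292
[ 0.51409643 -0.28562999  0.09396284] [-0.91042104  0.29623255  0.33326127]
```

View pics/z5.png

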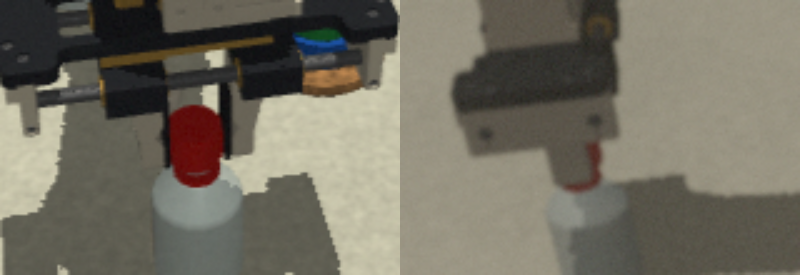

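The cap is over the neck with no side force. I'll lower the last few mm and watch the force.

```bash
python3 -m inch '0 0 0.002 0 0 0 0.2;0 0 0.002 0 0 0 0.2;0 0 0 0 0 0 0.2;0 0 0 0 0 0 0.2;0 0 0 0 0 0 0.2'; python3 -m inch '0 0 0.001 0 0 0 0.2;0 0 0 0 0 0 0.2;0 0 0 0 0 0 0.2;0 0 0 0 0 0 0.2';python3 -m inch '0 0 0.001 0 0 0 0.2;0 0 0 0 0 0 0.2;0 0 0 0 0 0 0.2;0 0 0 0 0 0 0.2'
```

```text
time_s: 6.4
tcp_pos: [0.5139, -0.2855, 0.0895]
eef_rot: [180.0, -0.0, -90.0]
contact_force: [0.1, 0.2, 0.2]
gripper_width: 0.0295
time_s: 6.73
tcp_pos: [0.514, -0.2855, 0.0886]
eef_rot: [-180.0, -0.0, -90.0]
contact_force: [-0.1, 0.1, -0.3]
gripper_width: 0.0296
time_s: 7.07
tcp_pos: [0.5143, -0.2857, 0.0884]
eef_rot: [-179.9, -0.0, -90.0]
contact_force: [-0.4, 0.2, 5.7]
gripper_width: 0.0287
```

Contact at the expected height (88.5), so it is home. Releasing slowly and lifting clear.

```bash
python3 -m inch '0 0 -0.0008 0 0 0 0.2;0 0 0 0 0 0 0.36;0 0 0 0 0 0 0.4;0 0 0 0 0 0 0.45;0 0 0 0 0 0 0.5;0 0 0 0 0 0 0.6;0 0 0 0 0 0 0.6;0 0 -0.005 0 0 0 0.6;0 0 -0.015 0 0 0 0.6;0 0 -0.02 0 0 0 0.6;0 0 -0.02 0 0 0 0.6;0 0 -0.02 0 0 0 0.6;0 0 -0.02 0 0 0 0.6;0 0 0 0 0 0 0.6;0 0 0 0 0 0 0.6'; python3 - <<'E'
from h import *
cap('side','d6.png');cap('scene','s6.png');cap('wrist','w6.png')
A=cv2.imread('pics/d6.png')[300:440,230:390];B=cv2.imread('pics/s6.png')[170:310,80:240];C=cv2.imread('pics/w6.png')[170:310,240:400]
cv2.imwrite('pics/z6.png',np.hstack([cv2.resize(a,None,fx=1.65,fy=1.65) for a in(A,B,C)]))
E
```

```text
time_s: 8.32
tcp_pos: [0.5146, -0.2857, 0.19]
eef_rot: [-179.8, -0.0, -90.0]
contact_force: [-0.7, 0.5, 0.5]
gripper_width: 0.0524
```

View pics/z6.png

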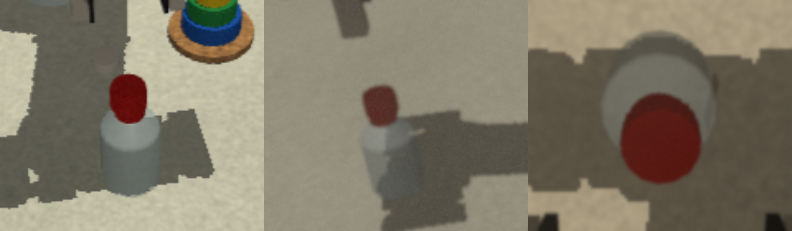

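Red is capped and seated in all three views, with the bottle unmoved. Back to the stack for yellow.

```bash
python3 -m inch '-0.01 -0.0075 0 0 0 0 0.75;-0.02 -0.014 0 0 0 0 0.75;-0.021 -0.015 0 0 0 0 0.75;-0.021 -0.015 0 0 0 0 0.75;-0.021 -0.015 0 0 0 0 0.75;-0.021 -0.015 0 0 0 0 0.75;-0.021 -0.015 0 0 0 0 0.75;-0.0175 -0.012 0 0 0 0 0.75;-0.01 -0.007 0 0 0 0 0.75;0 0 0 0 0 0 0.75;0 0 0 0 0 0 0.75;0 0 0 0 0 0 0.75'; python3 - <<'E'
from h import *
W=r.camera_params('wrist');cap('wrist','w7.png');print(r.get_state()['tcp_pos'])
cv2.imwrite('pics/z7.png',cv2.resize(cv2.imread('pics/w7.png')[140:320,220:420],None,fx=3,fy=3))
p=r.get_state()['tcp_pos'];print(proj(W,(p[0],p[1],.076)))
E
```

```text
time_s: 9.47
tcp_pos: [0.6288, -0.1233, 0.1879]
eef_rot: [179.9, -0.0, -90.0]
contact_force: [0.4, -0.2, -0.4]
gripper_width: 0.066
[ 0.62878808 -0.12363374  0.18812286]
(np.float64(319.97604394211197), np.float64(241.85090712852266))
```

View pics/z7.png

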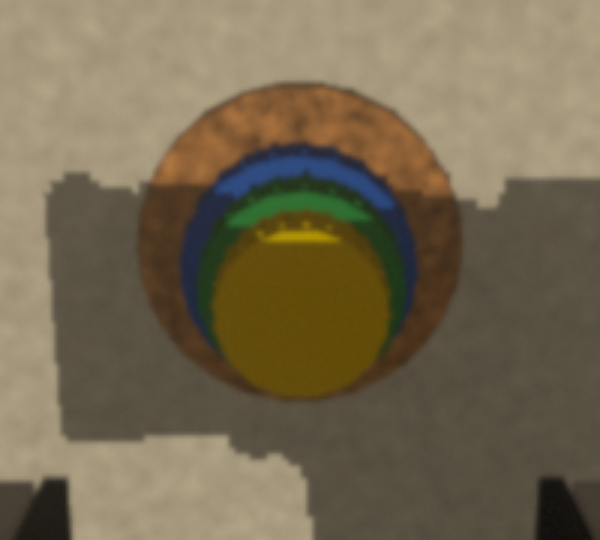

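The yellow disc is centred at (320,244) against a predicted (320,242), so 1.3 mm toward +y. I'll correct that and descend.

```bash
python3 -m inch '-0.001 0 0.015 0 0 0 0.75;0 0 0.02 0 0 0 0.75;0 0 0.02 0 0 0 0.75;0 0 0.02 0 0 0 0.75;0 0 0.02 0 0 0 0.75;0 0 0.02 0 0 0 0.75;0 0 0.008 0 0 0 0.75;0 0 0.005 0 0 0 0.75;0 0 0 0 0 0 0.75;0 0 0 0 0 0 0.75;0 0 0 0 0 0 0.75'
```

```text
time_s: 10.43
tcp_pos: [0.6302, -0.1222, 0.0617]
eef_rot: [-179.9, -0.0, -90.0]
contact_force: [0.0, -0.3, 0.4]
gripper_width: 0.0654
```

```bash
python3 -m inch '0 0 0.0045 0 0 0 0.75;0 0 0 0 0 0 0.65;0 0 0 0 0 0 0.55;0 0 0 0 0 0 0.5;0 0 0 0 0 0 0.45;0 0 0 0 0 0 0.4;0 0 0 0 0 0 0.35;0 0 0 0 0 0 0.35;0 0 0 0 0 0 0.35;0 0 0 0 0 0 0.35' 8; python3 -m inch '0 0 -0.003 0 0 0 0.35;0 0 -0.006 0 0 0 0.35;0 0 -0.015 0 0 0 0.35;0 0 -0.02 0 0 0 0.35;0 0 -0.02 0 0 0 0.35;0 0 -0.025 0 0 0 0.35;0 0 -0.03 0 0 0 0.35;0 0 -0.03 0 0 0 0.35;0 0 -0.02 0 0 0 0.35;0 0 0 0 0 0 0.35;0 0 0 0 0 0 0.35'; python3 - <<'E'
from h import *
a=cap('side','d8.png');cap('scene','s8.png')
A=cv2.imread('pics/d8.png')[120:340,230:450];B=cv2.imread('pics/s8.png')[120:340,130:350]
cv2.imwrite('pics/d8z.png',np.hstack([cv2.resize(a,None,fx=1.8,fy=1.8) for a in(A,B)]))
E
```

```text
time_s: 11.27
tcp_pos: [0.6294, -0.122, 0.056]
eef_rot: [-180.0, -0.0, -90.0]
contact_force: [-0.8, -0.4, 3.0]
gripper_width: 0.0414
time_s: 12.18
tcp_pos: [0.63, -0.122, 0.2269]
eef_rot: [-179.8, 0.0, -90.0]
contact_force: [0.8, 0.6, -0.9]
gripper_width: 0.0413
```

View pics/d8z.png

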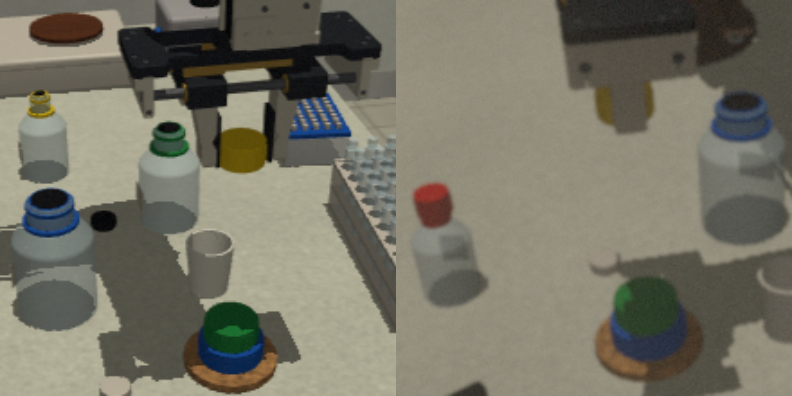

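Yellow is held level. Moving above the yellow bottle.

```bash
python3 -m inch '-0.012 0.0044 0 0 0 0 0.35;-0.024 0.0088 0 0 0 0 0.35;-0.024 0.0088 0 0 0 0 0.35;-0.024 0.0088 0 0 0 0 0.35;-0.024 0.0088 0 0 0 0 0.35;-0.024 0.0088 0 0 0 0 0.35;-0.024 0.0088 0 0 0 0 0.35;-0.024 0.0088 0 0 0 0 0.35;-0.024 0.0088 0 0 0 0 0.35;-0.024 0.0088 0 0 0 0 0.35;-0.024 0.0088 0 0 0 0 0.35;-0.024 0.0088 0 0 0 0 0.35;-0.024 0.0088 0 0 0 0 0.35;-0.024 0.0088 0 0 0 0 0.35;-0.024 0.0088 0 0 0 0 0.35;-0.024 0.0088 0 0 0 0 0.35;-0.024 0.0088 0 0 0 0 0.35;-0.0115 0.0038 0 0 0 0 0.35;0 0 0 0 0 0 0.35;0 0 0 0 0 0 0.35'; python3 -m inch '0 0 0.01 0 0 0 0.35;0 0 0.015 0 0 0 0.35;0 0 0.01 0 0 0 0.35;0 0 0 0 0 0 0.35;0 0 0 0 0 0 0.35'; python3 - <<'E'
from h import *
W=r.camera_params('wrist');a=cap('wrist','w9.png');print(r.get_state()['tcp_pos'])
print(proj(W,(.481,.2855,.115)))
p=r.get_state()['tcp_pos'];print(proj(W,(p[0],p[1],.115)), proj(W,(.481,.2955,.115)), proj(W,(.491,.2855,.115)))
cv2.imwrite('pics/w9z.png',cv2.resize(cv2.imread('pics/w9.png')[190:350,220:420],None,fx=3.6,fy=3.6))
E
```

```text
time_s: 13.95
tcp_pos: [0.4796, 0.2856, 0.224]
eef_rot: [179.9, -0.1, -89.9]
contact_force: [0.4, 0.9, -0.2]
gripper_width: 0.0412
time_s: 14.37
tcp_pos: [0.4803, 0.2844, 0.1891]
eef_rot: [179.9, -0.1, -90.1]
contact_force: [-0.3, 0.5, -0.1]
gripper_width: 0.0416
[0.4807116  0.28491964 0.18985324]
(np.float64(318.7698813368625), np.float64(262.45301725308644))
(np.float64(319.25002302911855), np.float64(261.53927212571045)) (np.float64(318.79215221761814), np.float64(277.9949564612655)) (np.float64(302.08753812515687), np.float64(262.4562776795335))
```

View pics/w9z.png

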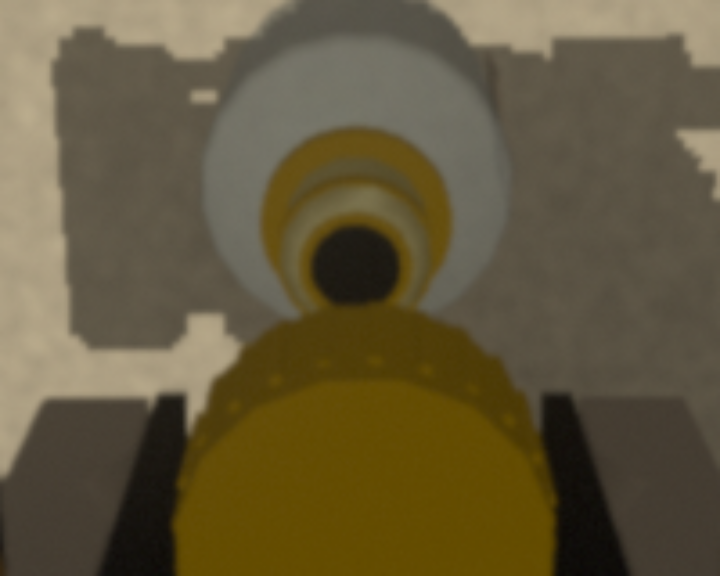

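The mouth is centred at (319,263.6) against (319.2,261.5), so shift +1 mm in y and lower.

```bash
python3 -m inch '-0.001 0 0.015 0 0 0 0.35;0 0 0.02 0 0 0 0.35;0 0 0.015 0 0 0 0.35;0 0 0.01 0 0 0 0.35;0 0 0.005 0 0 0 0.35;0 0 0.005 0 0 0 0.35;0 0 0.005 0 0 0 0.35;0 0 0.005 0 0 0 0.35;0 0 0.004 0 0 0 0.35;0 0 0 0 0 0 0.35;0 0 0 0 0 0 0.35;0 0 0 0 0 0 0.35'; python3 - <<'E'
from h import *
cap('side','d10.png');cap('scene','s10.png')
A=cv2.imread('pics/d10.png')[120:230,180:340];B=cv2.imread('pics/s10.png')[120:230,400:560]
cv2.imwrite('pics/z10.png',np.hstack([cv2.resize(A,None,fx=2.5,fy=2.5),cv2.resize(B,None,fx=2.5,fy=2.5)]))
E
```

```text
time_s: 15.42
tcp_pos: [0.4805, 0.2866, 0.1062]
eef_rot: [-180.0, 0.0, -90.0]
contact_force: [0.0, 0.2, 0.1]
gripper_width: 0.0413
```

View pics/z10.png

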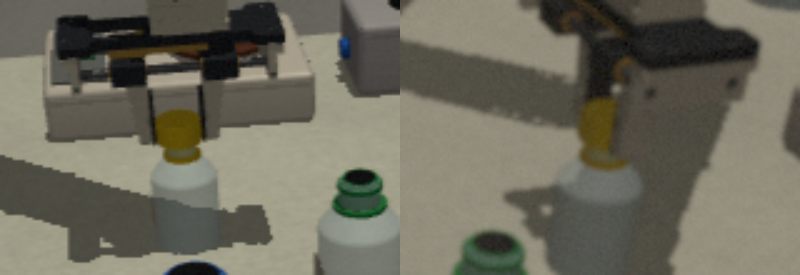

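```bash
python3 -m inch '0 0 0.002 0 0 0 0.35;0 0 0.002 0 0 0 0.35;0 0 0.002 0 0 0 0.35;0 0 0 0 0 0 0.35;0 0 0 0 0 0 0.35;0 0 0 0 0 0 0.35'; python3 -m inch '0 0 0.001 0 0 0 0.35;0 0 0 0 0 0 0.35;0 0 0 0 0 0 0.35;0 0 0 0 0 0 0.35';python3 -m inch '0 0 0.001 0 0 0 0.35;0 0 0 0 0 0 0.35;0 0 0 0 0 0 0.35;0 0 0 0 0 0 0.35'
```

```text
time_s: 16.02
tcp_pos: [0.4804, 0.2865, 0.0998]
eef_rot: [180.0, -0.0, -90.0]
contact_force: [-0.4, -0.7, -0.7]
gripper_width: 0.0411
time_s: 16.35
tcp_pos: [0.4804, 0.2865, 0.0989]
eef_rot: [-180.0, 0.0, -90.0]
contact_force: [0.5, -0.7, -0.6]
gripper_width: 0.0415
time_s: 16.68
tcp_pos: [0.4805, 0.2866, 0.098]
eef_rot: [-180.0, 0.0, -90.0]
contact_force: [0.9, 0.7, 0.9]
gripper_width: 0.0413
```

```bash
python3 -m inch '0 0 0.0007 0 0 0 0.35;0 0 0 0 0 0 0.35;0 0 0 0 0 0 0.35;0 0 0 0 0 0 0.35'
```

```text
time_s: 17.02
tcp_pos: [0.4806, 0.2867, 0.0979]
eef_rot: [-180.0, 0.0, -90.0]
contact_force: [-1.4, -0.2, 6.7]
gripper_width: 0.0412
```

Yellow is home (contact at 97.9 against an expected 98). Releasing.

```bash
python3 -m inch '0 0 -0.0006 0 0 0 0.35;0 0 0 0 0 0 0.5;0 0 0 0 0 0 0.54;0 0 0 0 0 0 0.6;0 0 0 0 0 0 0.7;0 0 0 0 0 0 0.75;0 0 0 0 0 0 0.75;0 0 -0.005 0 0 0 0.75;0 0 -0.015 0 0 0 0.75;0 0 -0.02 0 0 0 0.75;0 0 -0.02 0 0 0 0.75;0 0 -0.02 0 0 0 0.75;0 0 -0.02 0 0 0 0.75;0 0 -0.02 0 0 0 0.75;0 0 0 0 0 0 0.75;0 0 0 0 0 0 0.75'; python3 - <<'E'
from h import *
cap('side','d11.png');cap('scene','s11.png');cap('wrist','w11.png')
A=cv2.imread('pics/d11.png')[120:230,180:340];B=cv2.imread('pics/s11.png')[130:240,400:560];C=cv2.imread('pics/w11.png')[180:310,240:400]
cv2.imwrite('pics/z11.png',np.hstack([cv2.resize(a,(264,200)) for a in(A,B,C)]))
E
```

```text
time_s: 18.35
tcp_pos: [0.4808, 0.287, 0.2194]
eef_rot: [-179.9, 0.1, -90.0]
contact_force: [0.2, -0.3, -0.2]
gripper_width: 0.0657
```

View pics/z11.png

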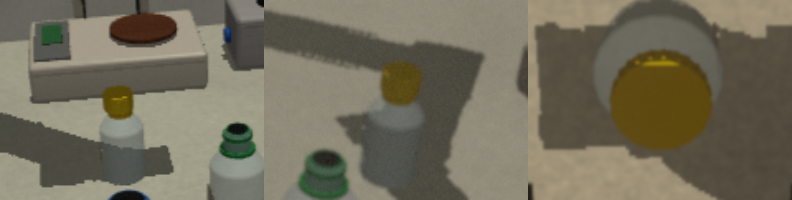

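Yellow is seated. Returning to the stack for green, then a wrist check.

```bash
python3 -m inch '0.012 -0.0044 0 0 0 0 0.9;0.024 -0.0088 0 0 0 0 0.9;0.024 -0.0088 0 0 0 0 0.9;0.024 -0.0088 0 0 0 0 0.9;0.024 -0.0088 0 0 0 0 0.9;0.024 -0.0088 0 0 0 0 0.9;0.024 -0.0088 0 0 0 0 0.9;0.024 -0.0088 0 0 0 0 0.9;0.024 -0.0088 0 0 0 0 0.9;0.024 -0.0088 0 0 0 0 0.9;0.024 -0.0088 0 0 0 0 0.9;0.024 -0.0088 0 0 0 0 0.9;0.024 -0.0088 0 0 0 0 0.9;0.024 -0.0088 0 0 0 0 0.9;0.024 -0.0088 0 0 0 0 0.9;0.024 -0.0088 0 0 0 0 0.9;0.024 -0.0088 0 0 0 0 0.9;0.013 -0.004 0 0 0 0 0.9;0 0 0 0 0 0 0.9;0 0 0 0 0 0 0.9';python3 -m inch '0 0 0.015 0 0 0 0.9;0 0 0.025 0 0 0 0.9;0 0 0.02 0 0 0 0.9;0 0 0 0 0 0 0.9;0 0 0 0 0 0 0.9'; python3 - <<'E'
from h import *
W=r.camera_params('wrist');cap('wrist','w12.png')
cv2.imwrite('pics/z12.png',cv2.resize(cv2.imread('pics/w12.png')[140:320,220:420],None,fx=3,fy=3))
p=r.get_state()['tcp_pos'];print(p,proj(W,(p[0],p[1],.054)))
E
```

```text
time_s: 20.17
tcp_pos: [0.629, -0.1235, 0.2166]
eef_rot: [179.9, 0.0, -90.1]
contact_force: [0.6, -0.1, -0.2]
gripper_width: 0.0789
time_s: 20.58
tcp_pos: [0.6287, -0.1219, 0.1571]
eef_rot: [179.9, -0.0, -89.9]
contact_force: [0.0, 0.1, 1.3]
gripper_width: 0.0787
[ 0.62979553 -0.12201145  0.15854319] (np.float64(318.1462712652586), np.float64(245.8798595788759))
```

View pics/z12.png

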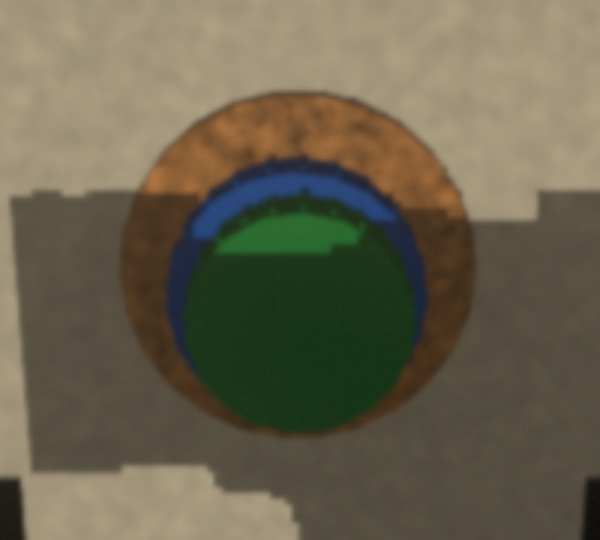

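Green disc centre is (320.2,247.3), within about 1 mm. Descending.

```bash
python3 -m inch '-0.0004 0 0.015 0 0 0 0.9;0 0 0.02 0 0 0 0.9;0 0 0.02 0 0 0 0.9;0 0 0.02 0 0 0 0.9;0 0 0.02 0 0 0 0.9;0 0 0.015 0 0 0 0.9;0 0 0.006 0 0 0 0.9;0 0 0.003 0 0 0 0.9;0 0 0 0 0 0 0.9;0 0 0 0 0 0 0.9;0 0 0 0 0 0 0.9'
```

```text
time_s: 21.55
tcp_pos: [0.6306, -0.122, 0.0403]
eef_rot: [-179.9, -0.0, -90.0]
contact_force: [-0.3, 0.3, 0.2]
gripper_width: 0.0792
```

```bash
python3 -m inch '0 0 0.003 0 0 0 0.9;0 0 0.0025 0 0 0 0.9;0 0 0 0 0 0 0.8;0 0 0 0 0 0 0.7;0 0 0 0 0 0 0.63;0 0 0 0 0 0 0.58;0 0 0 0 0 0 0.5;0 0 0 0 0 0 0.48;0 0 0 0 0 0 0.48;0 0 0 0 0 0 0.48;0 0 0 0 0 0 0.48' 8; python3 -m inch '0 0 -0.003 0 0 0 0.48;0 0 -0.006 0 0 0 0.48;0 0 -0.015 0 0 0 0.48;0 0 -0.02 0 0 0 0.48;0 0 -0.02 0 0 0 0.48;0 0 -0.025 0 0 0 0.48;0 0 -0.03 0 0 0 0.48;0 0 -0.03 0 0 0 0.48;0 0 -0.03 0 0 0 0.48;0 0 -0.01 0 0 0 0.48;0 0 0 0 0 0 0.48;0 0 0 0 0 0 0.48'; python3 - <<'E'
from h import *
a=cap('side','d13.png');cap('scene','s13.png')
A=cv2.imread('pics/d13.png')[120:340,230:450];B=cv2.imread('pics/s13.png')[120:340,130:350]
cv2.imwrite('pics/d13z.png',np.hstack([cv2.resize(a,None,fx=1.8,fy=1.8) for a in(A,B)]))
E
```

```text
time_s: 22.47
tcp_pos: [0.6296, -0.1221, 0.0333]
eef_rot: [-180.0, -0.0, -90.0]
contact_force: [-0.1, -0.4, -0.1]
gripper_width: 0.0509
time_s: 23.47
tcp_pos: [0.6296, -0.122, 0.2231]
eef_rot: [-179.9, 0.0, -90.0]
contact_force: [0.5, -0.0, -0.5]
gripper_width: 0.0511
```

View pics/d13z.png

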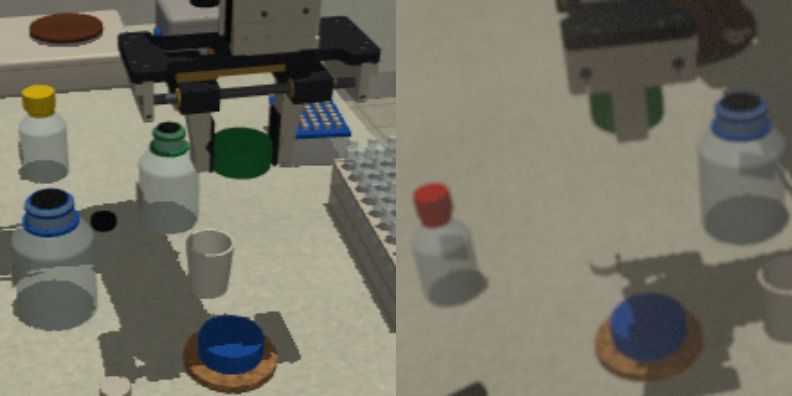

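Green is held level and blue is undisturbed. Moving above the green bottle.

```bash
python3 -m inch '-0.012 0.0005 0 0 0 0 0.48;-0.024 0.001 0 0 0 0 0.48;-0.024 0.001 0 0 0 0 0.48;-0.024 0.001 0 0 0 0 0.48;-0.024 0.001 0 0 0 0 0.48;-0.024 0.001 0 0 0 0 0.48;-0.024 0.001 0 0 0 0 0.48;-0.024 0.001 0 0 0 0 0.48;-0.024 0.001 0 0 0 0 0.48;-0.024 0.001 0 0 0 0 0.48;-0.024 0.001 0 0 0 0 0.48;-0.012 0.0005 0 0 0 0 0.48;0 0 0.01 0 0 0 0.48;0 0 0.01 0 0 0 0.48;0 0 0 0 0 0 0.48;0 0 0 0 0 0 0.48;0 0 0 0 0 0 0.48'; python3 - <<'E'
from h import *
W=r.camera_params('wrist');a=cap('wrist','w14.png')
p=r.get_state()['tcp_pos'];print(p,proj(W,(p[0],p[1],.125)))
cv2.imwrite('pics/w14z.png',cv2.resize(cv2.imread('pics/w14.png')[190:350,220:420],None,fx=3.6,fy=3.6))
E
```

```text
time_s: 24.98
tcp_pos: [0.6186, 0.1409, 0.202]
eef_rot: [180.0, -0.0, -90.1]
contact_force: [-0.2, 0.3, -0.5]
gripper_width: 0.0514
[0.61882413 0.1410125  0.20244399] (np.float64(319.596462376674), np.float64(259.2031000102909))
```

View pics/w14z.png

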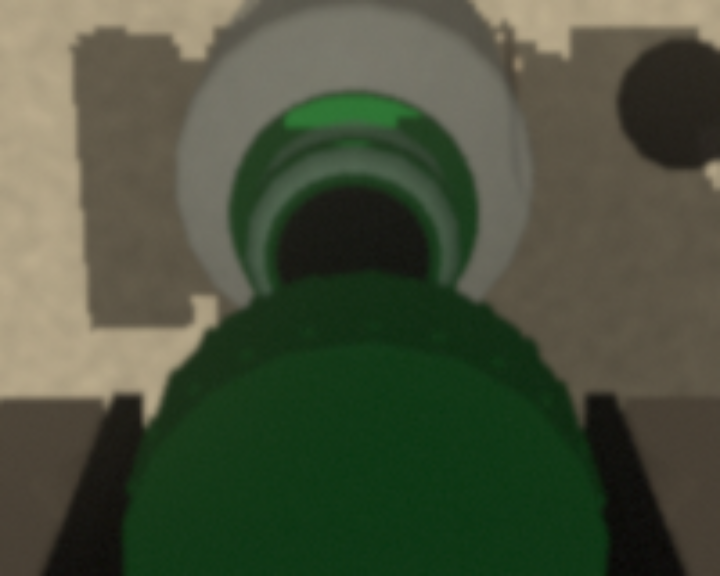

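Mouth centre is about (318.3,262.5) against (319.6,259.2), so +2 mm in y and +0.7 mm in x, matching the scene view's y of 0.143. Correcting and lowering.

```bash
python3 -m inch '-0.002 -0.0006 0.01 0 0 0 0.48;0 0 0.02 0 0 0 0.48;0 0 0.02 0 0 0 0.48;0 0 0.01 0 0 0 0.48;0 0 0.005 0 0 0 0.48;0 0 0.005 0 0 0 0.48;0 0 0.005 0 0 0 0.48;0 0 0.005 0 0 0 0.48;0 0 0.004 0 0 0 0.48;0 0 0 0 0 0 0.48;0 0 0 0 0 0 0.48;0 0 0 0 0 0 0.48'; python3 - <<'E'
from h import *
cap('side','d15.png');cap('scene','s15.png')
A=cv2.imread('pics/d15.png')[150:260,240:400];B=cv2.imread('pics/s15.png')[180:290,360:520]
cv2.imwrite('pics/z15.png',np.hstack([cv2.resize(A,None,fx=2.5,fy=2.5),cv2.resize(B,None,fx=2.5,fy=2.5)]))
E
```

```text
time_s: 26.03
tcp_pos: [0.6194, 0.144, 0.1186]
eef_rot: [-180.0, 0.0, -90.0]
contact_force: [-0.6, -0.2, 0.4]
gripper_width: 0.0517
```

View pics/z15.png

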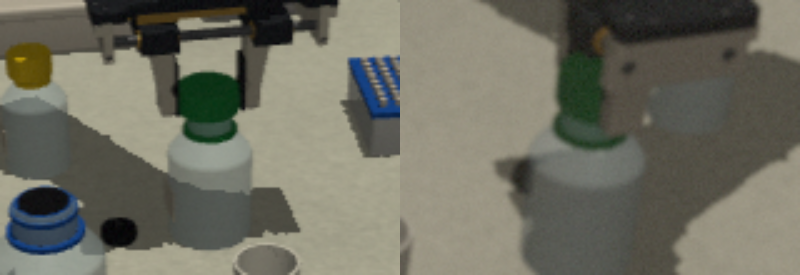

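```bash
python3 -m inch '0.0006 0 0.003 0 0 0 0.48;0 0 0.003 0 0 0 0.48;0 0 0.0035 0 0 0 0.48;0 0 0 0 0 0 0.48;0 0 0 0 0 0 0.48;0 0 0 0 0 0 0.48'; python3 -m inch '0 0 0.001 0 0 0 0.48;0 0 0 0 0 0 0.48;0 0 0 0 0 0 0.48;0 0 0 0 0 0 0.48';python3 -m inch '0 0 0.001 0 0 0 0.48;0 0 0 0 0 0 0.48;0 0 0 0 0 0 0.48;0 0 0 0 0 0 0.48'
```

```text
time_s: 26.63
tcp_pos: [0.6192, 0.1433, 0.1087]
eef_rot: [180.0, -0.0, -90.0]
contact_force: [0.2, 0.4, -0.3]
gripper_width: 0.0513
time_s: 26.97
tcp_pos: [0.6192, 0.1433, 0.1078]
eef_rot: [-180.0, 0.0, -90.0]
contact_force: [0.7, 0.0, 0.1]
gripper_width: 0.0514
time_s: 27.3
tcp_pos: [0.6195, 0.1434, 0.1072]
eef_rot: [-180.0, 0.0, -90.0]
contact_force: [-0.6, -0.1, 3.6]
gripper_width: 0.0511
```

Green is home (contact at 107.2 against an expected 107.3). Releasing.

```bash
python3 -m inch '0 0 -0.0002 0 0 0 0.48;0 0 0 0 0 0 0.6;0 0 0 0 0 0 0.64;0 0 0 0 0 0 0.7;0 0 0 0 0 0 0.8;0 0 0 0 0 0 0.85;0 0 0 0 0 0 0.85;0 0 -0.005 0 0 0 0.85;0 0 -0.015 0 0 0 0.85;0 0 -0.02 0 0 0 0.85;0 0 -0.02 0 0 0 0.85;0 0 -0.02 0 0 0 0.85;0 0 -0.02 0 0 0 0.85;0 0 0 0 0 0 0.85;0 0 0 0 0 0 0.85'; python3 - <<'E'
from h import *
cap('side','d16.png');cap('scene','s16.png');cap('wrist','w16.png')
A=cv2.imread('pics/d16.png')[150:260,240:400];B=cv2.imread('pics/s16.png')[180:290,360:520];C=cv2.imread('pics/w16.png')[180:310,240:400]
cv2.imwrite('pics/z16.png',np.hstack([cv2.resize(a,(264,200)) for a in(A,B,C)]))
E
```

```text
time_s: 28.55
tcp_pos: [0.6198, 0.1436, 0.2088]
eef_rot: [-179.8, 0.1, -90.0]
contact_force: [-0.2, 0.8, -1.4]
gripper_width: 0.0746
```

View pics/z16.png

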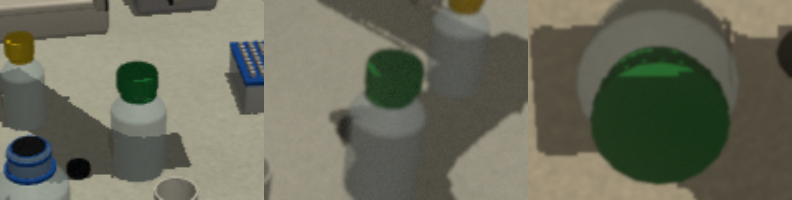

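Green is seated. Back to the stack for blue.

```bash
python3 -m inch '0.0125 -0.0005 0 0 0 0 1;0.024 -0.0009 0 0 0 0 1;0.024 -0.0009 0 0 0 0 1;0.024 -0.0009 0 0 0 0 1;0.024 -0.0009 0 0 0 0 1;0.024 -0.0009 0 0 0 0 1;0.024 -0.0009 0 0 0 0 1;0.024 -0.0009 0 0 0 0 1;0.024 -0.0009 0 0 0 0 1;0.024 -0.0009 0 0 0 0 1;0.024 -0.0009 0 0 0 0 1;0.013 -0.0005 0 0 0 0 1;0 0 0.015 0 0 0 1;0 0 0.025 0 0 0 1;0 0 0.02 0 0 0 1;0 0 0 0 0 0 1;0 0 0 0 0 0 1;0 0 0 0 0 0 1'; python3 - <<'E'
from h import *
W=r.camera_params('wrist');cap('wrist','w17.png')
cv2.imwrite('pics/z17.png',cv2.resize(cv2.imread('pics/w17.png')[140:340,200:440],None,fx=2.8,fy=2.8))
p=r.get_state()['tcp_pos'];print(p,proj(W,(p[0],p[1],.032)))
E
```

```text
time_s: 30.2
tcp_pos: [0.6298, -0.1224, 0.1479]
eef_rot: [-180.0, -0.0, -90.0]
contact_force: [0.3, -0.9, 0.9]
gripper_width: 0.0877
[ 0.63005293 -0.12225874  0.14839408] (np.float64(319.828427458722), np.float64(240.86231129967908))
```

View pics/z17.png

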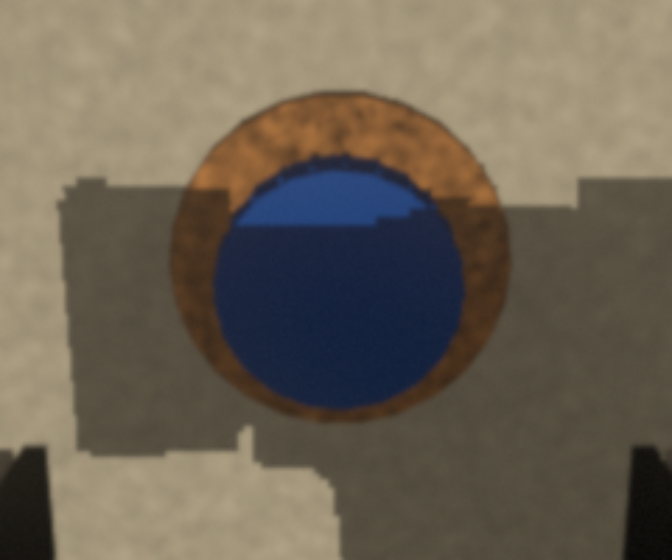

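Blue disc centre is (321,243) against (320,241). Shift +1.3 mm in y and -0.6 mm in x, then descend.

```bash
python3 -m inch '-0.0013 0.0006 0.015 0 0 0 1;0 0 0.02 0 0 0 1;0 0 0.02 0 0 0 1;0 0 0.02 0 0 0 1;0 0 0.02 0 0 0 1;0 0 0.02 0 0 0 1;0 0 0.008 0 0 0 1;0 0 0.005 0 0 0 1;0 0 0 0 0 0 1;0 0 0 0 0 0 1;0 0 0 0 0 0 1;0 0 0 0 0 0 1'
```

```text
time_s: 31.25
tcp_pos: [0.6294, -0.1209, 0.0203]
eef_rot: [-179.9, 0.0, -90.0]
contact_force: [0.0, 0.4, -0.5]
gripper_width: 0.088
```

```bash
python3 -m inch '0 0 0.004 0 0 0 1;0 0 0.003 0 0 0 1;0 0 0 0 0 0 1;0 0 0 0 0 0 0.95;0 0 0 0 0 0 0.85;0 0 0 0 0 0 0.76;0 0 0 0 0 0 0.72;0 0 0 0 0 0 0.66;0 0 0 0 0 0 0.6;0 0 0 0 0 0 0.6;0 0 0 0 0 0 0.6;0 0 0 0 0 0 0.6' 8; python3 -m inch '0 0 -0.003 0 0 0 0.6;0 0 -0.006 0 0 0 0.6;0 0 -0.015 0 0 0 0.6;0 0 -0.02 0 0 0 0.6;0 0 -0.02 0 0 0 0.6;0 0 -0.025 0 0 0 0.6;0 0 -0.03 0 0 0 0.6;0 0 -0.03 0 0 0 0.6;0 0 -0.03 0 0 0 0.6;0 0 -0.03 0 0 0 0.6;0 0 0 0 0 0 0.6;0 0 0 0 0 0 0.6'; python3 - <<'E'
from h import *
a=cap('side','d18.png');cap('scene','s18.png')
A=cv2.imread('pics/d18.png')[120:340,230:450];B=cv2.imread('pics/s18.png')[120:340,130:350]
cv2.imwrite('pics/d18z.png',np.hstack([cv2.resize(a,None,fx=1.8,fy=1.8) for a in(A,B)]))
E
```

```text
time_s: 32.25
tcp_pos: [0.6287, -0.1209, 0.012]
eef_rot: [-180.0, 0.0, -90.0]
contact_force: [-1.0, -0.8, -0.1]
gripper_width: 0.0639
time_s: 33.25
tcp_pos: [0.6296, -0.1209, 0.224]
eef_rot: [-179.7, 0.0, -90.0]
contact_force: [-0.4, 0.7, -0.6]
gripper_width: 0.0636
```

View pics/d18z.png

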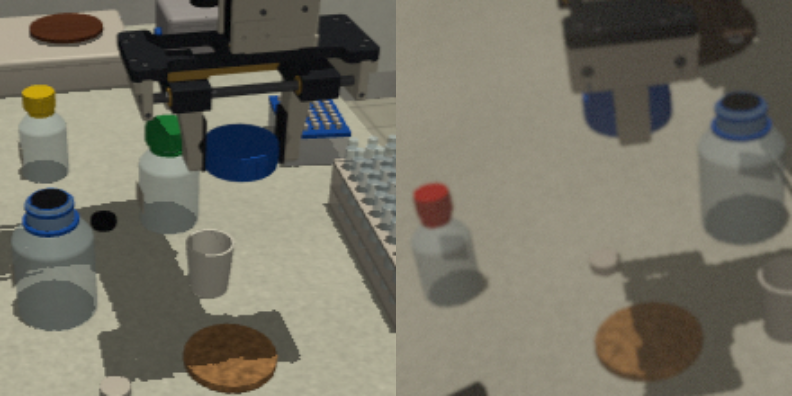

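Blue is held level. Moving above the blue bottle.

```bash
python3 -m inch '-0.0074 0.0099 0 0 0 0 0.6;-0.0148 0.0198 0 0 0 0 0.6;-0.0148 0.0198 0 0 0 0 0.6;-0.0148 0.0198 0 0 0 0 0.6;-0.0148 0.0198 0 0 0 0 0.6;-0.0148 0.0198 0 0 0 0 0.6;-0.0148 0.0198 0 0 0 0 0.6;-0.0148 0.0198 0 0 0 0 0.6;-0.0074 0.01 0 0 0 0 0.6;0 0 0 0 0 0 0.6;0 0 0 0 0 0 0.6;0 0 0 0 0 0 0.6'; python3 - <<'E'
from h import *
W=r.camera_params('wrist');a=cap('wrist','w19.png')
p=r.get_state()['tcp_pos'];print(p,proj(W,(p[0],p[1],.135)), proj(W,(p[0],p[1],.109)),proj(W,(p[0],p[1]-.022,.135)))
cv2.imwrite('pics/w19z.png',cv2.resize(cv2.imread('pics/w19.png')[190:350,220:420],None,fx=3.6,fy=3.6))
E
```

```text
time_s: 34.35
tcp_pos: [0.4705, -0.0027, 0.2207]
eef_rot: [180.0, -0.0, -90.0]
contact_force: [-0.5, 1.1, 0.2]
gripper_width: 0.0638
[ 0.47061049 -0.00280876  0.22061792] (np.float64(319.872086563496), np.float64(254.19714953278756)) (np.float64(319.9452942107674), np.float64(242.19788581234488)) (np.float64(319.89902162630983), np.float64(219.94250031784955))
```

View pics/w19z.png

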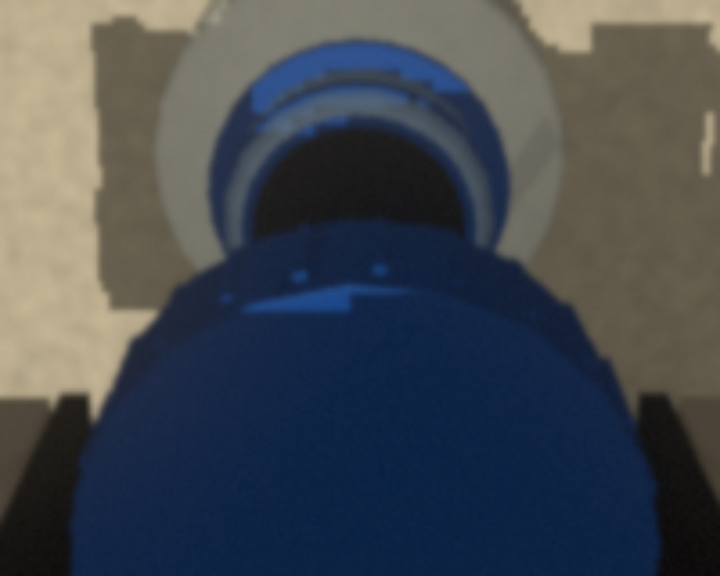

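Mouth centre is about (319.7,255.5) against (319.9,254.2), so +0.8 mm in y. Lowering.

```bash
python3 -m inch '-0.0008 0 0.015 0 0 0 0.6;0 0 0.02 0 0 0 0.6;0 0 0.015 0 0 0 0.6;0 0 0.015 0 0 0 0.6;0 0 0.005 0 0 0 0.6;0 0 0.005 0 0 0 0.6;0 0 0.005 0 0 0 0.6;0 0 0.005 0 0 0 0.6;0 0 0.004 0 0 0 0.6;0 0 0 0 0 0 0.6;0 0 0 0 0 0 0.6;0 0 0 0 0 0 0.6'; python3 - <<'E'
from h import *
cap('side','d20.png');cap('scene','s20.png')
A=cv2.imread('pics/d20.png')[180:310,170:360];B=cv2.imread('pics/s20.png')[140:270,230:420]
cv2.imwrite('pics/z20.png',np.hstack([cv2.resize(A,None,fx=2.1,fy=2.1),cv2.resize(B,None,fx=2.1,fy=2.1)]))
E
```

```text
time_s: 35.4
tcp_pos: [0.4703, -0.0016, 0.1324]
eef_rot: [-180.0, 0.0, -90.0]
contact_force: [-0.3, -0.9, -0.7]
gripper_width: 0.0639
```

View pics/z20.png

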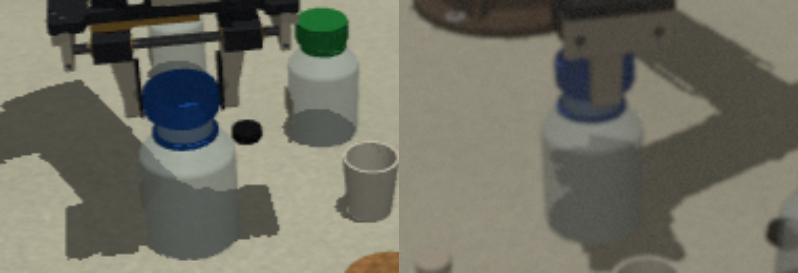

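```bash
python3 -m inch '0.0003 -0.0006 0.004 0 0 0 0.6;0 0 0.004 0 0 0 0.6;0 0 0.004 0 0 0 0.6;0 0 0 0 0 0 0.6;0 0 0 0 0 0 0.6;0 0 0 0 0 0 0.6'; python3 -m inch '0 0 0.001 0 0 0 0.6;0 0 0 0 0 0 0.6;0 0 0 0 0 0 0.6;0 0 0 0 0 0 0.6';python3 -m inch '0 0 0.001 0 0 0 0.6;0 0 0 0 0 0 0.6;0 0 0 0 0 0 0.6;0 0 0 0 0 0 0.6'
```

```text
time_s: 36.0
tcp_pos: [0.4707, -0.002, 0.1199]
eef_rot: [180.0, -0.0, -90.0]
contact_force: [0.4, 0.1, -0.0]
gripper_width: 0.0638
time_s: 36.33
tcp_pos: [0.4707, -0.002, 0.119]
eef_rot: [-180.0, 0.0, -90.0]
contact_force: [-1.0, -0.6, -0.2]
gripper_width: 0.0635
time_s: 36.67
tcp_pos: [0.4707, -0.002, 0.118]
eef_rot: [-180.0, -0.0, -90.0]
contact_force: [-0.4, -0.4, 0.7]
gripper_width: 0.0634
```

```bash
python3 -m inch '0 0 0.0007 0 0 0 0.6;0 0 0 0 0 0 0.6;0 0 0 0 0 0 0.6;0 0 0 0 0 0 0.6'
```

```text
time_s: 37.0
tcp_pos: [0.4708, -0.002, 0.1178]
eef_rot: [-180.0, -0.0, -90.0]
contact_force: [-2.1, 0.6, 6.3]
gripper_width: 0.0638
```

Blue is home (contact at 117.8 against an expected 118). Releasing and lifting clear.

```bash
python3 -m inch '0 0 -0.0006 0 0 0 0.6;0 0 0 0 0 0 0.75;0 0 0 0 0 0 0.8;0 0 0 0 0 0 0.85;0 0 0 0 0 0 0.95;0 0 0 0 0 0 1;0 0 0 0 0 0 1;0 0 -0.005 0 0 0 1;0 0 -0.015 0 0 0 1;0 0 -0.02 0 0 0 1;0 0 -0.02 0 0 0 1;0 0 -0.02 0 0 0 1;0 0 -0.02 0 0 0 1;0 0 0 0 0 0 1;0 0 0 0 0 0 1'; python3 - <<'E'
from h import *
cap('side','d21.png');cap('scene','s21.png');cap('wrist','w21.png')
cv2.imwrite('pics/z21.png',cv2.resize(cv2.imread('pics/w21.png')[160:340,220:420],None,fx=2,fy=2))
E
```

```text
time_s: 38.25
tcp_pos: [0.4713, -0.0017, 0.2193]
eef_rot: [-179.8, 0.1, -90.0]
contact_force: [-0.6, 0.0, -0.8]
gripper_width: 0.0876
```

View pics/d21.png

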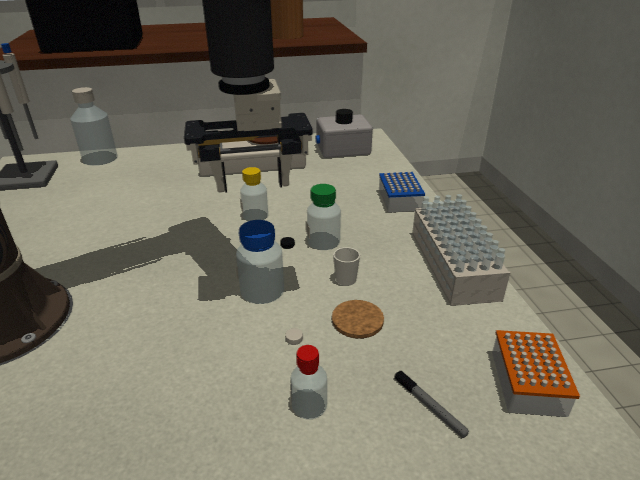

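View pics/s21.png

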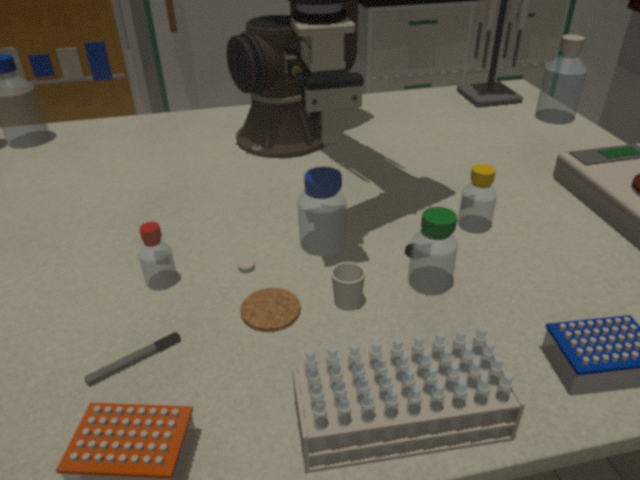

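View pics/z21.png

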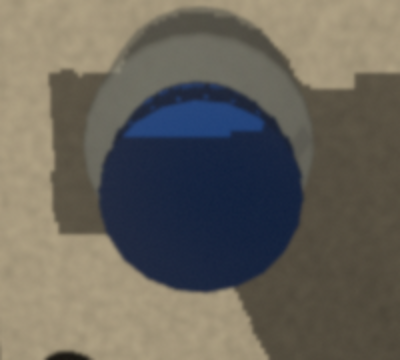

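All four caps are level on their bottles: red at (150,234), blue (323,182), green (438,222) and yellow (482,176) in the scene view. The bottles and the beaker are at the same pixels as at the start, and the gripper is clear. Handing in.

```bash
python3 - <<'E'
from plant import r
print(r.close_job())
E
```

```text
the job is handed in; nothing more can be done
None
```

I took the stack apart from the top and capped the bottles in the order asked: red, yellow, green, then blue. The job was handed in just after 38 s on the robot's clock.

- **Seating:** I lowered each cap until the wrist felt a light contact of 4–7 N. That came within 0.3 mm of the height expected for a cap that is fully home. I then released it and lifted clear.
- **Final pictures:** The scene and side views show all four caps level on the right bottles. The bottles and the beaker look to be standing where they started, and the gripper is clear. The wrist view, which covers only the blue cap, also shows it seated.
- **Disagreements:** The side camera's positions differed from the scene camera's by 2–4 mm for the bottles. The first wrist reading of the green and blue bottles, near the picture's edge, was 6–11 mm off. I re-measured each bottle with the wrist camera from directly above before lowering its cap.
- **Failed checks:** None failed. I judged levelness and any bottle movement by eye from the pictures, not by a separate measurement.

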